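# Park the stemmed goblet in its bay of the rack

### The job

Slide the blue goblet, standing upright on the counter, in at the open left end of the goblet rack and along the lane under the lips until it stands before the bay marked blue; then slide it toward the robot, past the sprung catch, right home into that bay, so that the catch closes behind its stem. Push gently, do not tip the goblet, leave the yellow goblet, the candle and the lidded dish where they stand, and take the hand away.

Things in the scene. Friction and masses are not known exactly. Their poses are not given: they have to be found in the camera images.
- blue_goblet: Blue metal goblet, steel stem, 140 mm high, about 0.25 kg, loose. Origin: centre of the foot's underside, z up. Foot 68 diameter, edge 3.5 thick, rising to 10 at the stem; bowl from 70 up, 42 diameter at 86 high, widest 54 at 104, 52 at the rim. Starts outside the rack before its mouth: rack y +145 to +180, x within 20 of the lane's centre line.
- blue_goblet_stem (a point): Point on the axis of the blue goblet's stem, 45 mm above its foot's underside. The stem is 12 diameter and bare from 10 to 70 high; the bowl overhangs it, so a finger reaches it only when tilted.
- rack: Wooden goblet rack fixed to the counter, turned -0.1 to 0.4 rad (sizes in mm). Origin on the counter mid-lane; x away from the robot, y left. A lane runs along y at x = 0, open at its left end; two bays lead from it toward the robot at y = +42 (left) and y = -42 (right). No floor: feet slide on the counter between walls 74 apart, under lips 9 (underside) to 14 (top) high.
- mouth (a point): On the counter at the lane's open left end, rack x = 0, y = +100 mm. Two guide boards, 12 high, flare out from here to y = +131, 120 apart at their ends. The stem's slots between the lips are 26 to 27 wide. The lane's right end (inner face y = -79) stops a foot at y = -45, 3 past the right bay's middle; the lane's rear wall is at x = +37, with a bead 19 high on the rear edge.
- mark_blue: Blue mark of the bay for the blue goblet, which may be the left or the right one: a disc on the counter and two strips on the lips, up to 15 mm high. Origin on the counter at the bay's centre (rack x = -95, y = +42 or -42); axes as the rack's. Look only: a goblet slides over it. The bay's end wall (inner face x = -132) stops a foot at x = -98.
- mark_yellow: The same in yellow for the other bay, which is to stay empty; origin on the counter at that bay's centre.
- catch_left (a joint): Angle (rad) of the sprung steel catch of the left (+y) bay: 0 closed, grows to 0.6 as its nose is pushed toward the other bay. Nose: upright pin, 16 mm diameter, 15 to 21 above the counter, in the slot at rack x = -78, y = +33; pivot x = -40, y = +14. A stem pushed into the bay turns it up to 0.25 rad with 3 to 10 N; then it snaps shut behind the stem, which cannot slide back.
- catch_right (a joint): Angle (rad) of the sprung steel catch of the right (-y) bay: 0 closed, grows to 0.6 as its nose is pushed toward the other bay. Nose: upright pin, 16 mm diameter, 15 to 21 above the counter, in the slot at rack x = -78, y = -33; pivot x = -40, y = -14. A stem pushed into the bay turns it up to 0.25 rad with 3 to 10 N; then it snaps shut behind the stem, which cannot slide back.
- yellow_goblet: Bystander: the same goblet in yellow, standing loose at the right; origin at the centre of its underside.
- candle: Bystander: candle in a glass jar, 76 diameter, 90 high, loose at the right; origin at the centre of its underside.
- dish: Bystander: low stoneware dish with a wooden lid, 129 diameter, 46 high, loose at the right; origin at the centre of its underside.

How it is judged:
On the way:
1. the blue goblet's foot stands in the lane before the blue bay (x of blue_goblet in the frame of mark_blue between 0.06 and 0.105 m and y of blue_goblet in the frame of mark_blue between -0.015 and 0.015 m and height (world z) of blue_goblet below 0.006 m), for 0.05 s.
At the end, for the whole second after the job is handed in: The blue goblet stands upright (within 0.06 rad) and at rest on the counter with its foot's centre within 10 mm of the blue bay's centre, and both catches have sprung back (below 0.06 rad) (horizontal distance between blue_goblet and mark_blue below 0.01 m and height (world z) of blue_goblet below 0.004 m and angle between blue_goblet's own z axis and vertical below 0.06 rad and linear speed of blue_goblet below 0.02 m/s and value of joint each of catch_left, catch_right below 0.06 rad); the robot touches nothing.
It fails at once if the blue goblet is tipped by more than 0.35 rad (angle between blue_goblet's own z axis and vertical above 0.35 rad).
It fails at once if the robot presses on the blue goblet with more than 30 N (contact force between any of the fingers, the arm and blue_goblet above 30 N).
It fails at once if the yellow goblet, the candle or the dish is moved by more than 20 mm (distance of any of yellow_goblet, candle, dish from where it was at the start of the episode above 0.02 m).
It also fails if it takes over 56 s, if anything falls off the work surface, if the arm or the gripper's body presses on something with over 40 N, if the wrist force passes 120 N, or if a joint passes its speed limit or range.

### The arm

A 7-joint arm with a two-finger parallel gripper is mounted at the origin on a cart in front of the work surface, level with it; the furniture and walls round the work are solid. World frame = base frame: x ahead of the robot, y to its left, z up, the work surface at z = 0. Lengths are in m, angles in rad, forces in N, time in s.
With the tool pointing down it reaches from about 0.425 to 0.925 m from the base axis. Payload 6.8 kg.
Tool frame: the origin (TCP) lies at the very end of the fingers, on their centre line; the grasp point (between the pads) lies 19 mm behind it; y points along the fingers, z is the direction in which the jaws open and shut, and the axes are right-handed (so a half turn about y gives the same grasp; the last joint's range is limited). The gripper opens to 85 mm and grips with 20 to 120 N. Pads are 22 mm wide; open, the fingers measure 114 mm over their backs; the gripper's body (76 mm by 85 mm) begins 54 mm behind the grasp point. The pads swing forward as they close: fully open they stand 13 mm farther back than shut.
Start: joints at [1.009, 0.477, 0.022, 1.555, -0.011, 1.109, -0.083], TCP at [0.296, -0.607, 0.231] pointing down, gripper open.
Joint ranges: [-2.96, 2.96], [-0.34, 2.1], [-1.41, 1.46], [0.24, 2.44], [-1.37, 4.51], [0.17, 1.92], [-2.96, 2.96]. Speed limits (rad/s): [2.39, 2.39, 3.14, 3.14, 3.14, 3.14, 3.14].

### API

Orientations are given as a rotation vector (axis times angle).
In Python, from bench import r gives the robot as it stands.
- The arm moves only by the tool drive_tool, never from a script. Its argument "series" is a list of rows, each a list of 7 numbers: the shift along the tool's x, y, z in mm, then the turn, a rotation vector about the tool's x, y, z in degrees, then the finger opening in mm, from 0 to 85.4. In form: [[tx, ty, tz, wx, wy, wz, grip], ...]. A call has 1 to 5 rows; each row is the pose to reach, as a shift and turn from the pose measured when the call began, along the tool's axes at that moment; what a row does not reach only later rows make up. A row lasts 1/10 s, in which the tool goes at most 50 mm and 8.59 degrees, less where a joint would pass 70% of its speed; a pose out of reach is approached as far as the arm can. A call with a gripper value outside its range is refused whole. The fingers move at their own pace and stop on an object; "squeeze" is the grip in N (left out, the last holds). Time passes only in rows, so rows that repeat a pose let the fingers close. It gives the time, the measured TCP pose, the force and the opening at its end, in the units of the state.
- r.get_obs(): the state, without advancing time (a new reading comes with each control period).
- r.grab_frame(name): name is "side" or "top" or "wrist"; returns a dict with "frame" (420x560x3 uint8, blue, green, red), "intrinsics" (3x3 intrinsics, pixels), "distortion" ([k1, k2, p1, p2, k3] as OpenCV has them; the pictures are not rectified), "rvec" (rotation vector, rad) and "tvec" (3), from world to camera coordinates, as OpenCV has them. Camera axes: x right, y down, z forward; pixel columns grow to the right and rows downward; lengths in m; the calibration is good to about 2 mm. A picture is of the moment at which its call begins. There is no depth.
- r.hand_in(): hands the job in, once; it reports no verdict.
The state is a dict: "clock": time; "joints": joint angles; "qvel": joint speeds; "tau": joint torques, N m; "tcp_pos": TCP position; "orientation": TCP orientation; "contact_force": force on the tool from outside, world axes, zero at the start; "moment": the same for the moment, N m; "grip_width": finger opening in m.
Only numpy, scipy, OpenCV 4.12 (cv2) and the standard library are available. Lean on these libraries where they do the work, as an engineer would, in place of code of your own. Each camera call takes 0.05 s, during which the arm holds its last target.

## Working session

There is one attempt and no reset: what is moved stays moved. The work goes in short steps, Python scripts to look and compute and a tool call to move; the robot and the scene stay as the last step left them, time stands still between calls to the robot, and variables do not carry over. Pictures are saved under pics/ and viewed, and the job is handed in when it is done.

Besides the shell and the picture viewer there is one more tool, called by a JSON object that holds its "api" and its "payload". drive_tool: Moves the arm, as the interface text tells. Its arguments: {"type":"object","properties":{"series":{"type":"array","items":{"type":"array","items":{"type":"number"}}},"squeeze":{"type":"number"}},"required":["series"]}

```bash
ls; mkdir -p pics; cat > h.py <<'E'
import numpy as np, cv2
from bench import r
from scipy.spatial.transform import Rotation as R
def grab(name,fn=None):
    d=r.grab_frame(name)
    if fn: cv2.imwrite('pics/'+fn,d['frame'])
    return d
def ray(d,uv):
    p=cv2.undistortPoints(np.array([[uv]],float),np.array(d['intrinsics'],float),np.array(d['distortion'],float))[0,0]
    M=cv2.Rodrigues(np.array(d['rvec'],float))[0]; t=np.array(d['tvec'],float).ravel()
    return -M.T@t, M.T@np.array([p[0],p[1],1])
def onz(d,uv,z=0):
    c,v=ray(d,uv); return c+v*(z-c[2])/v[2]
def proj(d,P):
    return cv2.projectPoints(np.array(P,float).reshape(-1,1,3),np.array(d['rvec'],float),np.array(d['tvec'],float),np.array(d['intrinsics'],float),np.array(d['distortion'],float))[0][:,0]
E
python3 - <<'E'
from h import *
for n in ['side','top','wrist']:
    d=grab(n,n+'0.png'); print(n,ray(d,(280,210)))
o=r.get_obs(); print(o)
E
```

```text
pics
side (array([-0.15390709,  1.00941435,  0.582249  ]), array([ 0.51560918, -0.77408317, -0.36748531]))
top (array([ 0.35108191, -0.06354852,  1.08456747]), array([ 0.16573503, -0.00137265, -0.98619263]))
wrist (array([ 0.35895192, -0.57628585,  0.37302264]), array([-0.27097263, -0.12303338, -0.9550267 ]))
{'clock': 0.15, 'joints': array([ 1.00890167,  0.47762079,  0.02235355,  1.55622382, -0.01148689,
        1.10930213, -0.08310053]), 'qvel': array([-0.0010708 , -0.00298594, -0.00019836, -0.00291068, -0.00079134,
       -0.00026486, -0.00149816]), 'tau': array([ 2.93381585e-03, -5.96928692e+01,  1.61009867e+00, -2.81489736e+01,
        1.26262230e-02,  6.62835009e-03,  3.92647144e-05]), 'tcp_pos': array([ 0.29569084, -0.60627548,  0.23054234]), 'orientation': array([-0.45518389,  1.97098422, -1.96823751]), 'contact_force': array([ 0.17394892, -0.19136521,  0.49816155]), 'moment': array([0.03286288, 0.00911017, 0.02396974]), 'grip_width': 0.08542831087757022}
```

View pics/side0.png

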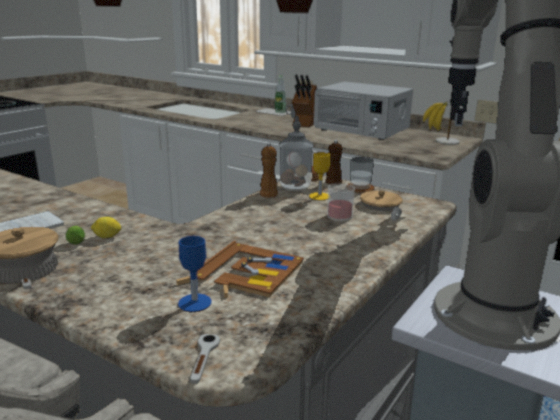

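View pics/top0.png

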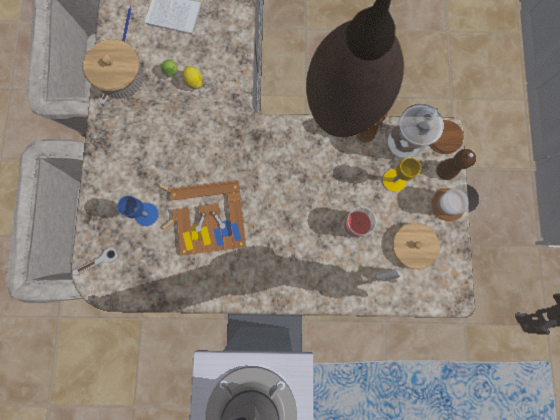

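```bash
python3 - <<'E'
from h import *
d=grab('top'); im=d['frame']
c=im[165:265,80:260]; cv2.imwrite('pics/topz.png',cv2.resize(c,None,fx=4.4,fy=4.4,interpolation=cv2.INTER_CUBIC))
hsv=cv2.cvtColor(im,cv2.COLOR_BGR2HSV)
for nm,lo,hi in [('blue',(105,150,60),(125,255,255)),('yel',(22,170,100),(32,255,255))]:
    m=cv2.inRange(hsv,lo,hi); n,l,s,ce=cv2.connectedComponentsWithStats(m)
    for i in range(1,n):
        if s[i,4]>15: print(nm,s[i],ce[i],onz(d,ce[i],0.015)[:2])
d=grab('side'); im=d['frame']
c=im[220:320,160:320]; cv2.imwrite('pics/sidez.png',cv2.resize(c,None,fx=5,fy=5,interpolation=cv2.INTER_CUBIC))
E
```

```text
blue [136 204  22  21 250] [147.984 214.796] [0.51000526 0.30076098]
blue [232 224   8  16  66] [235.74242424 231.78787879] [0.46733281 0.0560624 ]
blue [223 227   5   9  24] [224.75       231.54166667] [0.46743119 0.08640423]
blue [215 229   8  16  65] [218.23076923 237.        ] [0.45199487 0.10366058]
yel [184  67  18  21 212] [192.83962264  77.06603774] [0.92381415 0.20008045]
yel [397 159  24  19 167] [407.65868263 169.9760479 ] [ 0.6536456  -0.42613581]
yel [383 169  23  23 317] [392.77917981 180.89274448] [ 0.62086013 -0.38288778]
yel [183 225  28  26 342] [195.82163743 236.92690058] [0.45103318 0.16518824]
```

View pics/topz.png

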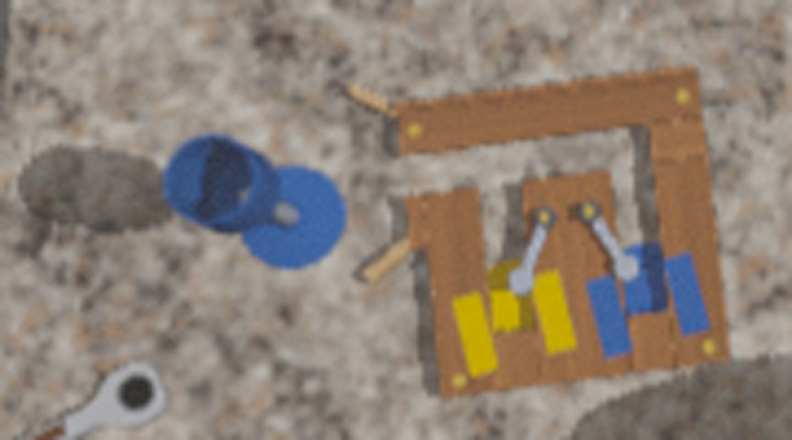

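View pics/sidez.png

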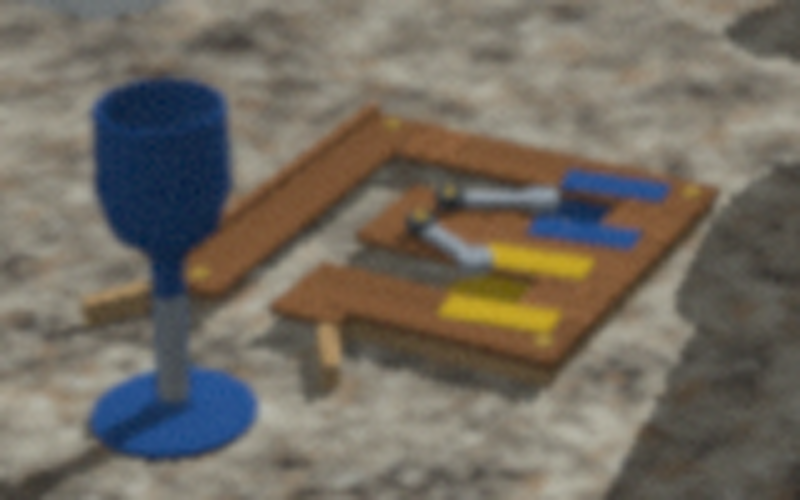

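```bash
python3 - <<'E'
from h import *
d=grab('top')
Z=lambda u,v:(u/4.4-0.4+80,v/4.4-0.4+165)
pts={'pivL':((545,216),.021,(-40,14)),'pivR':((590,211),.021,(-40,-14)),'noseL':((521,282),.021,(-78,33)),'noseR':((627,266),.021,(-78,-33)),
'bl':(((608+689)/2,(317+293)/2),.015,(-95,-42)),'ye':(((475+555)/2,(333+312)/2),.015,(-95,42)),
'beadL':((393,103),.019,None),'beadR':((697,70),.019,None)}
A=[];B=[]
for k,(p,z,q) in pts.items():
    w=onz(d,Z(*p),z)[:2]*1000; print(k,w)
    if q: A.append(q);B.append(w)
A=np.array(A,float);B=np.array(B)
ca,cb=A.mean(0),B.mean(0)
U,S,Vt=np.linalg.svd((A-ca).T@(B-cb)); Rm=(U@Vt).T
t=cb-Rm@ca; print('th',np.arctan2(Rm[1,0],Rm[0,0]),'t',t); print((A@Rm.T+t-B))
for k in['beadL','beadR']:
    p,z,_=pts[k]; print(k,Rm.T@(onz(d,Z(*p),z)[:2]*1000-t))
# goblet foot: contour of blue low; ellipse by zoom: right edge 346, bottom 268, top ~165
s=grab('side')
for nm,dd,p in [('footR',d,Z(346,213)),('footB',d,Z(293,268)),('footT',d,Z(300,165))]:
    w=onz(dd,p,.0035)[:2]*1000; print(nm,w,Rm.T@(w-t))
for nm,u,v in [('L',92,412),('Rr',258,408),('Bt',172,457)]:
    w=onz(s,(u/5-.4+160,v/5-.4+220),.002)[:2]*1000; print(nm,w)
# rays to stem mid
E
```

```text
pivL [515.21922092 146.49418206]
pivR [518.96377927 118.43507543]
noseL [473.23477346 159.20736256]
noseR [484.57311274  93.63563564]
bl [460.96760907  79.95576848]
ye [448.40835107 162.77807531]
beadL [586.33410246 247.06915691]
beadR [612.01090559  54.86657268]
th 0.1628252380709839 t [553.62204057 138.26059364]
[[-3.33760371 -0.90303194]
 [-2.54317392 -0.47357581]
 [-1.93056673 -1.02757636]
 [-2.56986254 -0.58288275]
 [ 5.71945665  1.4602111 ]
 [ 4.66175024  1.52685576]]
beadL [ 49.91798625 102.06653262]
beadR [ 44.09783792 -91.75621495]
footR [517.34631683 276.50946351] [-13.38484244 142.30082271]
footB [481.41823953 307.2939885 ] [-43.84732905 178.50235067]
footT [547.86951652 308.04009466] [ 21.84596114 168.46638977]
L [543.44005349 332.41856792]
Rr [490.22404679 291.63212904]
Bt [493.83958874 339.03416291]
```

```bash
cat >> h.py <<'E'
def rel(tp,Rt):
    "shift mm (tool axes), rotvec deg from current pose to target"
    o=r.get_obs(); R0=R.from_rotvec(o['orientation'])
    return np.round(1000*R0.inv().apply(np.array(tp)-o['tcp_pos']),1), np.round((R0.inv()*Rt).as_rotvec(degrees=True),1)
def st():
    o=r.get_obs(); print('t',round(o['clock'],2),'p',np.round(o['tcp_pos'],4),'F',np.round(o['contact_force'],1),'q',np.round(o['joints'],2),'g',round(o['grip_width'],4))
    print(np.round(R.from_rotvec(o['orientation']).as_matrix(),3).tolist())
E
python3 - <<'E'
from h import *
st()
o=r.get_obs();R0=R.from_rotvec(o['orientation'])
Rt=R.from_euler('z',60,degrees=True)*R0
print(rel([.48,-.35,.3],R.from_euler('z',35,degrees=True)*R0)); print(rel([.48,.12,.33],Rt))
E
```

```text
t 0.35 p [ 0.2959 -0.6066  0.2311] F [ 0.7 -0.9 -0.6] q [ 1.01  0.48  0.02  1.56 -0.01  1.11 -0.08] g 0.0854
[[-0.899, -0.0, 0.438], [-0.438, 0.0, -0.899], [0.0, -1.0, -0.0]]
(array([-278. ,  -68.9, -149.9]), array([  0., -35.,  -0.]))
(array([-484. ,  -98.7, -572.4]), array([  0., -60.,  -0.]))
```

{"api": "drive_tool", "payload": {"series": [[-56, -30, -30, 0, -7, 0, 85], [-112, -60, -60, 0, -14, 0, 85], [-168, -69, -90, 0, -21, 0, 85], [-224, -69, -120, 0, -28, 0, 85], [-278, -69, -150, 0, -35, 0, 85]]}}

```text
clock: 0.85
tcp_pos: [0.4362, -0.4118, 0.2966]
orientation: [-0.928, 1.567, -1.57]
contact_force: [1.2, 0.0, -1.1]
grip_width: 0.085
```

```bash
python3 - <<'E'
from h import *
st()
Rt=R.from_matrix(np.array([[0,0,1],[-1,0,0],[0,-1,0]],float))
Rt=R.from_euler('z',8,degrees=True)*Rt
print(rel([.48,.12,.34],Rt))
E
```

```text
t 0.85 p [ 0.4362 -0.4118  0.2966] F [ 1.2  0.  -1.1] q [ 0.79  0.31 -0.18  1.66  0.06  1.18  0.1 ] g 0.085
[[-0.481, 0.001, 0.877], [-0.877, -0.001, -0.481], [0.0, -1.0, 0.002]]
(array([-487.3,  -43.9, -217.2]), array([ -0.1, -36.7,   0. ]))
```

{"api": "drive_tool", "payload": {"series": [[-50, -9, -22, 0, -4, 0, 85], [-100, -18, -44, 0, -8, 0, 85], [-150, -27, -66, 0, -12, 0, 85], [-200, -36, -88, 0, -16, 0, 85], [-245, -44, -109, 0, -20, 0, 85]]}}

```text
clock: 1.35
tcp_pos: [0.4565, -0.1655, 0.3372]
orientation: [-1.134, 1.316, -1.321]
contact_force: [0.1, 0.1, 0.1]
grip_width: 0.0851
```

```bash
python3 - <<'E'
from h import *
st()
Rt=R.from_matrix(np.array([[0,0,1],[-1,0,0],[0,-1,0]],float))
Rt=R.from_euler('z',8,degrees=True)*Rt
print(rel([.48,.12,.34],Rt))
E
```

```text
t 1.35 p [ 0.4565 -0.1655  0.3372] F [0.1 0.1 0.1] q [ 0.58  0.09 -0.38  1.83  0.04  1.22  0.03] g 0.0851
[[-0.149, 0.002, 0.989], [-0.989, -0.002, -0.149], [0.001, -1.0, 0.002]]
(array([-285.8,   -3.2,  -19.4]), array([ -0.1, -16.6,   0.1]))
```

{"api": "drive_tool", "payload": {"series": [[-55, -1, -4, 0, -4, 0, 40], [-110, -1, -8, 0, -8, 0, 0], [-165, -2, -12, 0, -12, 0, 0], [-220, -3, -16, 0, -16, 0, 0], [-286, -3, -19, 0, -16, 0, 0]]}}

```text
clock: 1.85
tcp_pos: [0.4764, 0.0835, 0.3402]
orientation: [-1.268, 1.109, -1.115]
contact_force: [1.3, 0.7, -0.3]
grip_width: 0.0127
```

```bash
python3 - <<'E'
from h import *
st()
d=grab('wrist','w1.png'); grab('side','s1.png')
E
```

```text
t 1.85 p [0.4764 0.0835 0.3402] F [ 1.3  0.7 -0.3] q [ 0.28  0.11 -0.63  1.82  0.07  1.23 -0.24] g 0.0127
[[0.131, 0.003, 0.991], [-0.991, -0.002, 0.131], [0.002, -1.0, 0.003]]
```

View pics/w1.png

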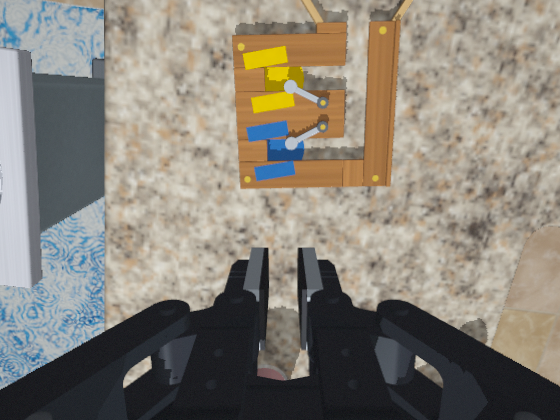

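View pics/s1.png

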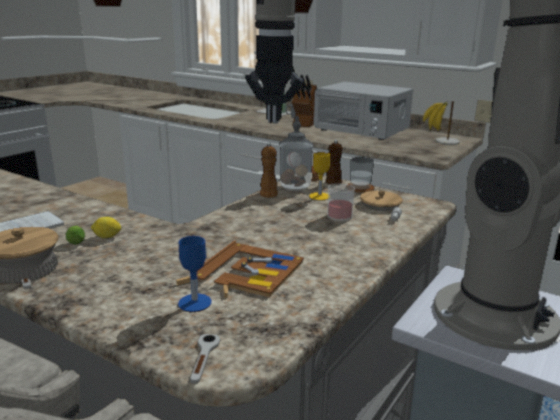

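```bash
python3 - <<'E'
from h import *
im=cv2.imread('pics/w1.png')
c=im[0:195,225:415]; cv2.imwrite('pics/w1z.png',cv2.resize(c,None,fx=3,fy=3,interpolation=cv2.INTER_CUBIC))
E
```

```text
(no output)
```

View pics/w1z.png

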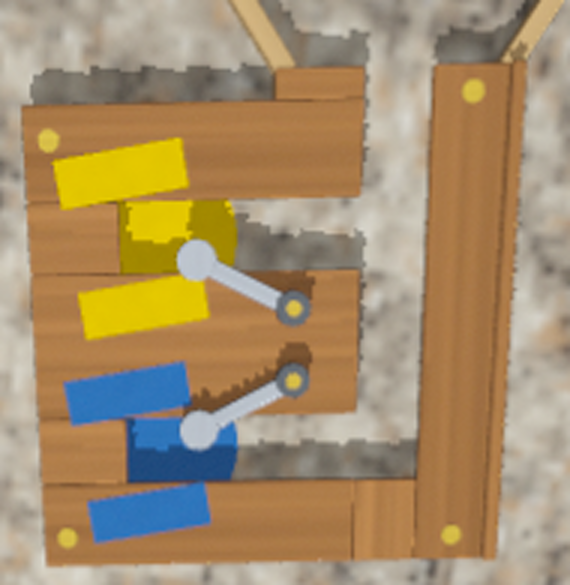

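```bash
python3 - <<'E'
from h import *
st()
d=grab('wrist','w2.png'); im=d['frame']; import pickle; pickle.dump(d,open('w2.pkl','wb'))
c=im[0:195,225:415]; cv2.imwrite('pics/w2z.png',cv2.resize(c,None,fx=3,fy=3,interpolation=cv2.INTER_CUBIC))
E
```

```text
t 1.95 p [0.4761 0.0895 0.3405] F [-0.7 -0.5  0.6] q [ 0.28  0.11 -0.63  1.82  0.07  1.23 -0.24] g 0.0002
[[0.14, 0.003, 0.99], [-0.99, 0.002, 0.14], [-0.001, -1.0, 0.004]]
```

View pics/w2z.png

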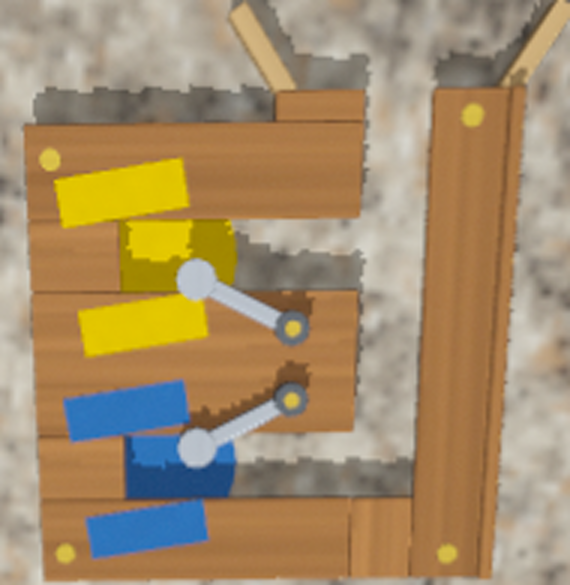

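```bash
python3 - <<'E'
from h import *
import pickle
d=pickle.load(open('w2.pkl','rb'))
Z=lambda u,v:((u+.5)/3-.5+225,(v+.5)/3-.5)
P=[((365,90),.014,(-13,100)),((361,217),.014,(-13,55)),((359,291),.014,(-13,29)),((354,431),.014,(-13,-29)),((434,88),.014,(13,100)),((412,497),.014,(13,-55)),
((292,327),.022,(-40,14)),((291,400),.022,(-40,-14)),((196,279),.021,(-78,33)),((196,447),.021,(-78,-33))]
A=np.array([p[2] for p in P],float);B=np.array([onz(d,Z(*p[0]),p[1])[:2]*1000 for p in P])
ca,cb=A.mean(0),B.mean(0)
U,S,Vt=np.linalg.svd((A-ca).T@(B-cb)); Rm=(U@Vt).T;t=cb-Rm@ca
print('th',np.arctan2(Rm[1,0],Rm[0,0]),'t',t,'scale',S.sum()/((A-ca)**2).sum()); print(np.round(A@Rm.T+t-B,1))
np.save('rack.npy',np.array([t[0],t[1],np.arctan2(Rm[1,0],Rm[0,0])]))
# project check in top and goblet foot
for n in ['top','side']:
    dd=grab(n); im=dd['frame'];hs=cv2.cvtColor(im,cv2.COLOR_BGR2HSV)
    m=cv2.inRange(hs,(100,120,40),(130,255,255)); cv2.imwrite('pics/m_%s.png'%n,m)
    cs=[c for c in cv2.findContours(m,0,cv2.CHAIN_APPROX_NONE)[0] if cv2.contourArea(c)>30]
    for c in cs: print(n,cv2.boundingRect(c),cv2.contourArea(c))
E
```

```text
th 0.150345969542863 t [558.73253557 139.27643826] scale 1.0065348081684626
[[ 0.3 -0.9]
 [-0.  -0.3]
 [-0.5  1.5]
 [-0.1 -0.8]
 [ 0.1 -1.3]
 [ 0.4  1.1]
 [ 0.  -0.1]
 [-0.2  0.4]
 [-0.1  0.3]
 [ 0.2  0.1]]
top (214, 228, 9, 18) 74.5
top (222, 221, 19, 20) 149.0
side (179, 294, 32, 18) 357.0
side (267, 261, 20, 8) 70.0
side (273, 255, 20, 5) 33.0
side (179, 236, 26, 44) 733.5
```

```bash
cat >> h.py <<'E'
tx,ty,th=np.load('rack.npy') if __import__('os').path.exists('rack.npy') else (0,0,0)
ex=np.array([np.cos(th),np.sin(th),0]);ey=np.array([-np.sin(th),np.cos(th),0]);ez=np.array([0,0,1.])
def W(x,y,z): return np.array([tx,ty,0])/1000+(x*ex+y*ey+z*ez)/1000
def toR(p): d=np.array(p)*1000-[tx,ty,0]; return np.round([d@ex,d@ey,d[2]],1)
def ori(tilt,yaw=0):
    h=R.from_euler('z',yaw,degrees=True).apply(-ey); t=np.radians(tilt)
    y=h*np.sin(t)-ez*np.cos(t); z=np.cross(ez,h)*-1
    z=R.from_euler('z',yaw,degrees=True).apply(ex)
    return R.from_matrix(np.c_[np.cross(y,z),y,z])
def go(x,y,z,tilt=60,yaw=0):
    print('->',(x,y,z,tilt,yaw),*rel(W(x,y,z),ori(tilt,yaw)))
def stt():
    o=r.get_obs(); M=R.from_rotvec(o['orientation']).as_matrix()
    print('t',round(o['clock'],2),'rackpos',toR(o['tcp_pos']),'F',np.round(o['contact_force'],1),'q',np.round(o['joints'],2),'g',round(o['grip_width'],4),'tilt',np.round(np.degrees(np.arccos(-M[2,1])),1),'z.ey',round(M[:,2]@ey,3),'zz',round(M[2,2],3))
E
python3 - <<'E'
from h import *
stt(); go(-17,160,300,15); go(-17,240,220,50)
E
```

```text
t 2.1 rackpos [-89.9 -45.2 339.6] F [ 0.4 -0.5 -0.4] q [ 0.28  0.11 -0.62  1.82  0.07  1.23 -0.23] g -0.0003 tilt 0.2 z.ey -0.021 zz 0.001
-> (-17, 160, 300, 15, 0) [-206.8   39.2   68.5] [  0.1  -1.2 -14.9]
-> (-17, 240, 220, 50, 0) [-287.   119.    66.8] [  0.5  -1.2 -49.9]
```

{"api": "drive_tool", "payload": {"series": [[-45, 8, 15, 0, 0, -3, 8], [-90, 16, 30, 0, -1, -6, 8], [-135, 24, 45, 0, -1, -9, 8], [-180, 32, 60, 0, -1, -12, 8], [-225, 40, 68, 0, -1, -18, 8]]}}

```text
clock: 2.6
tcp_pos: [0.5188, 0.31, 0.2991]
orientation: [-1.483, 0.921, -1.345]
contact_force: [1.4, -1.0, 1.3]
grip_width: 0.0082
```

```bash
python3 - <<'E'
from h import *
stt(); go(-17,260,260,45); go(-17,270,220,60)
E
```

```text
t 2.6 rackpos [-14.  174.7 299.1] F [ 1.4 -1.   1.3] q [-0.31  0.48 -0.68  1.52  0.51  1.5  -0.93] g 0.0082 tilt 18.4 z.ey -0.013 zz 0.002
-> (-17, 260, 260, 45, 0) [-93.2  10.1  -4.2] [  0.3  -0.7 -26.6]
-> (-17, 270, 220, 60, 0) [-115.3   44.9   -4.4] [  0.4  -0.7 -41.6]
```

{"api": "drive_tool", "payload": {"series": [[-24, 3, -1, 0, 0, -7, 8], [-48, 5, -2, 0, 0, -14, 8], [-72, 8, -3, 0, 0, -20, 8], [-93, 10, -4, 0, -1, -27, 8], [-93, 10, -4, 0, -1, -27, 8]]}}

```text
clock: 3.1
tcp_pos: [0.5, 0.397, 0.2533]
orientation: [-1.791, 0.566, -1.651]
contact_force: [-1.1, 0.5, -1.0]
grip_width: 0.0082
```

```bash
python3 - <<'E'
from h import *
stt(); go(-17,270,200,60); go(-17,250,120,60)
E
```

```text
t 3.1 rackpos [-19.5 263.6 253.3] F [-1.1  0.5 -1. ] q [-0.71  0.78 -0.53  1.29  0.73  1.91 -1.11] g 0.0082 tilt 45.8 z.ey 0.01 zz -0.017
-> (-17, 270, 200, 60, 0) [-42.6  32.6   3.5] [  0.1   1.1 -14.2]
-> (-17, 250, 120, 60, 0) [-85.9 102.7   4.6] [  0.1   1.1 -14.2]
```

```bash
python3 - <<'E'
from h import *
stt(); go(-51,248,150,50,25); go(-48,241,60,50,25)
E
```

```text
t 3.1 rackpos [-19.5 263.6 253.3] F [-1.1  0.5 -1. ] q [-0.71  0.78 -0.53  1.29  0.73  1.91 -1.11] g 0.0082 tilt 45.8 z.ey 0.01 zz -0.017
-> (-51, 248, 150, 50, 25) [-63.7  83.4 -29.9] [ 18.8 -15.7  -4.4]
-> (-48, 241, 60, 50, 25) [-123.2  151.1  -25.5] [ 18.8 -15.7  -4.4]
```

{"api": "drive_tool", "payload": {"series": [[-21, 28, -10, 6, -5, -1, 8], [-42, 55, -20, 12, -10, -3, 8], [-64, 83, -30, 19, -16, -4, 8], [-64, 83, -30, 19, -16, -4, 8]]}}

```text
clock: 3.5
tcp_pos: [0.4668, 0.3711, 0.1451]
orientation: [-1.779, 0.087, -1.398]
contact_force: [-0.8, 0.4, 0.5]
grip_width: 0.008
```

```bash
python3 - <<'E'
from h import *
stt(); go(-51,248,100,50,25); go(-48,241,33,50,25)
grab('side','s2.png')
E
```

```text
t 3.5 rackpos [-56.2 243.  145.1] F [-0.8  0.4  0.5] q [-0.75  0.77 -0.58  1.68  0.98  1.62 -1.11] g 0.008 tilt 50.0 z.ey 0.435 zz -0.014
-> (-51, 248, 100, 50, 25) [-35.9  27.2   7.5] [-0.1  1.1 -0. ]
-> (-48, 241, 33, 50, 25) [-82.3  76.1   8.1] [-0.1  1.1 -0. ]
```

View pics/s2.png

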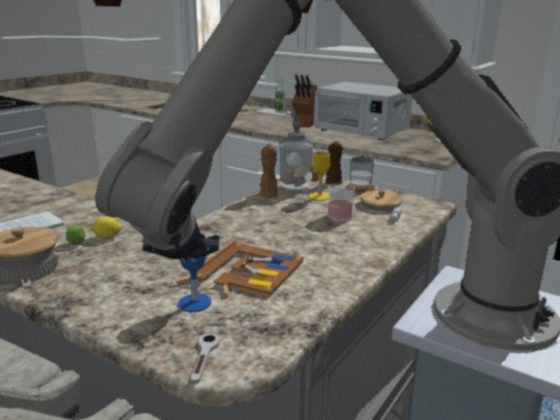

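{"api": "drive_tool", "payload": {"series": [[-20, 19, 2, 0, 1, 0, 8], [-41, 38, 4, 0, 1, 0, 8], [-60, 56, 6, 0, 1, 0, 8], [-78, 72, 8, 0, 1, 0, 8], [-80, 74, 8, 0, 1, 0, 8]]}}

```text
clock: 4.05
tcp_pos: [0.4805, 0.3708, 0.0379]
orientation: [-1.763, 0.106, -1.426]
contact_force: [0.3, -0.4, 0.8]
grip_width: 0.0082
```

```bash
python3 - <<'E'
from h import *
stt(); go(-34,211,33,50,25)
grab('side','s3.png');grab('wrist','w3.png')
E
```

```text
t 4.05 rackpos [-42.6 240.6  37.9] F [ 0.3 -0.4  0.8] q [-0.77  0.92 -0.53  1.67  1.05  1.53 -1.23] g 0.0082 tilt 50.0 z.ey 0.415 zz 0.005
-> (-34, 211, 33, 50, 25) [15.9 26.5 -4.4] [ 0.2 -0.5 -0. ]
```

View pics/s3.png

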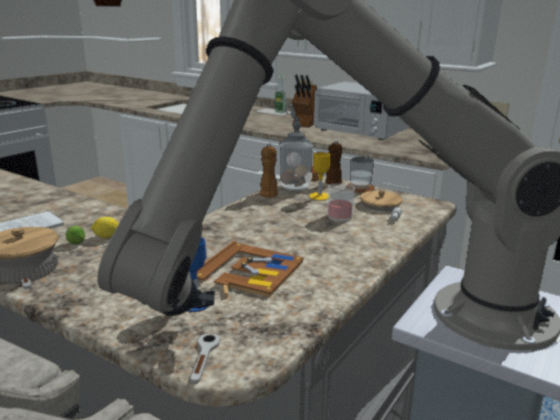

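View pics/w3.png

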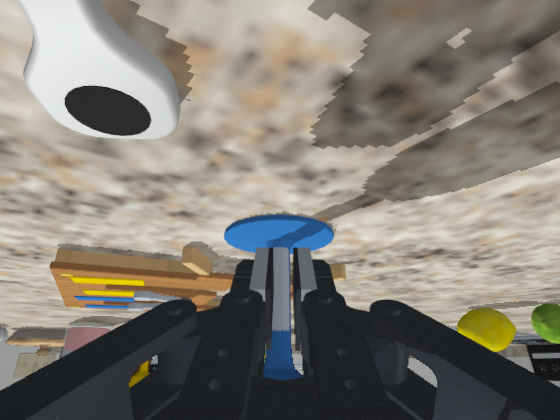

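```bash
python3 - <<'E'
from h import *
stt(); go(-25,194,28,50,25); go(-22,185,28,50,25);go(-5,115,28,50,25)
E
```

```text
t 4.15 rackpos [-42.9 242.2  40. ] F [-0.7  0.2  0.1] q [-0.77  0.92 -0.53  1.67  1.05  1.53 -1.23] g 0.0079 tilt 49.9 z.ey 0.417 zz 0.007
-> (-25, 194, 28, 50, 25) [23.9 46.9 -3.9] [ 0.  -0.6 -0.1]
-> (-22, 185, 28, 50, 25) [29.9 54.1 -4.9] [ 0.  -0.6 -0.1]
-> (-5, 115, 28, 50, 25) [ 75.5 108.2 -18.6] [ 0.  -0.6 -0.1]
```

{"api": "drive_tool", "payload": {"series": [[8, 16, -1, 0, -1, 0, 8], [16, 32, -3, 0, -1, 0, 8], [24, 45, -4, 0, -1, 0, 8], [27, 50, -4, 0, -1, 0, 8], [30, 54, -5, 0, -1, 0, 8]]}}

```text
clock: 4.65
tcp_pos: [0.5097, 0.319, 0.0287]
orientation: [-1.77, 0.097, -1.409]
contact_force: [-0.7, 4.5, 3.2]
grip_width: 0.008
```

```bash
python3 - <<'E'
from h import *
stt(); go(-5,115,28,50,25); grab('wrist','w4.png')
E
```

```text
t 4.65 rackpos [-21.5 185.   28.7] F [-0.7  4.5  3.2] q [-0.69  0.91 -0.51  1.75  1.1   1.46 -1.21] g 0.008 tilt 49.9 z.ey 0.427 zz -0.005
-> (-5, 115, 28, 50, 25) [ 44.8  54.3 -15. ] [-0.   0.4 -0.1]
```

View pics/w4.png

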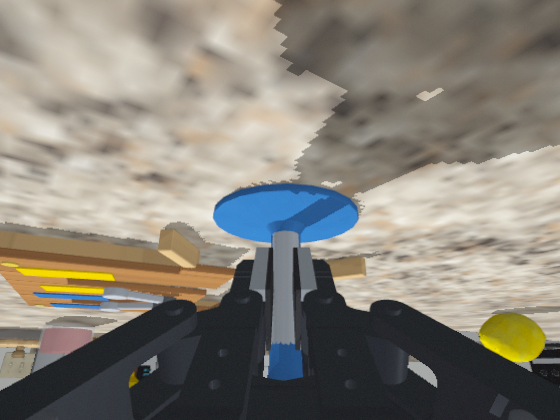

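{"api": "drive_tool", "payload": {"series": [[4, 5, -1, 0, 0, 0, 8], [9, 11, -3, 0, 0, 0, 8], [13, 16, -5, 0, 0, 0, 8], [18, 22, -6, 0, 0, 0, 8], [22, 27, -8, 0, 0, 0, 8]]}}

```text
clock: 5.2
tcp_pos: [0.523, 0.2848, 0.0283]
orientation: [-1.77, 0.096, -1.41]
contact_force: [-0.7, 4.4, 2.0]
grip_width: 0.0081
```

```bash
python3 - <<'E'
from h import *
stt(); go(-5,115,28,50,25); grab('wrist','w5.png');grab('top','t5.png')
E
```

```text
t 5.2 rackpos [-13.6 149.2  28.3] F [-0.7  4.4  2. ] q [-0.65  0.88 -0.5   1.8   1.13  1.42 -1.21] g 0.0081 tilt 49.9 z.ey 0.427 zz -0.004
-> (-5, 115, 28, 50, 25) [22.  26.7 -6.8] [-0.   0.4 -0.1]
```

View pics/w5.png

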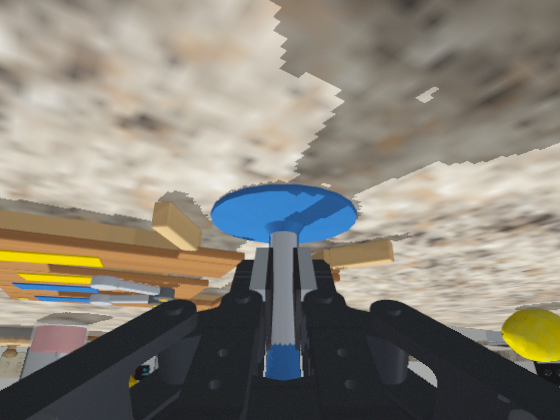

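View pics/t5.png

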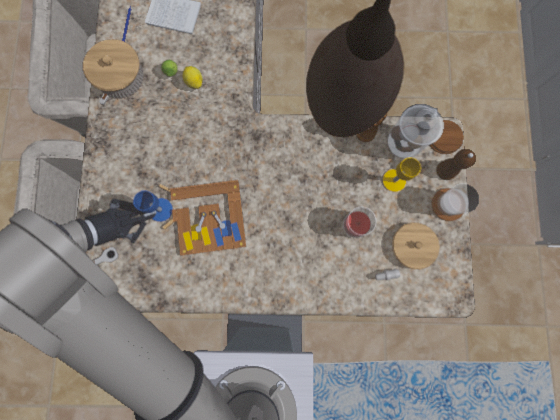

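{"api": "drive_tool", "payload": {"series": [[4, 5, -1, 0, 0, 0, 8], [9, 11, -3, 0, 0, 0, 8], [13, 16, -4, 0, 0, 0, 8], [18, 22, -6, 0, 0, 0, 8], [22, 27, -7, 0, 0, 0, 8]]}}

```text
clock: 5.8
tcp_pos: [0.5369, 0.2498, 0.028]
orientation: [-1.772, 0.096, -1.412]
contact_force: [-1.3, 4.0, 3.3]
grip_width: 0.008
```

```bash
python3 - <<'E'
from h import *
stt(); go(-5,80,28,50,25); grab('wrist','w6.png')
E
```

```text
t 5.8 rackpos [ -5.  112.6  28. ] F [-1.3  4.   3.3] q [-0.6   0.87 -0.48  1.84  1.16  1.39 -1.21] g 0.008 tilt 50.0 z.ey 0.425 zz -0.005
-> (-5, 80, 28, 50, 25) [ 18.9  22.6 -13.9] [ 0.1  0.3 -0. ]
```

View pics/w6.png

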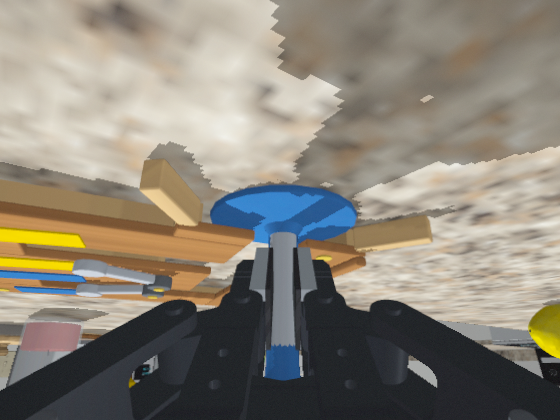

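{"api": "drive_tool", "payload": {"series": [[4, 5, -3, 0, 0, 0, 8], [8, 9, -6, 0, 0, 0, 8], [12, 14, -8, 0, 0, 0, 8], [15, 18, -11, 0, 0, 0, 8], [19, 23, -14, 0, 0, 0, 8]]}}

```text
clock: 6.35
tcp_pos: [0.5424, 0.2158, 0.028]
orientation: [-1.772, 0.096, -1.413]
contact_force: [-0.1, 3.4, 2.1]
grip_width: 0.008
```

```bash
python3 - <<'E'
from h import *
stt(); go(-5,30,28,50,25); grab('wrist','w7.png')
E
```

```text
t 6.35 rackpos [-4.7 78.1 28. ] F [-0.1  3.4  2.1] q [-0.56  0.84 -0.47  1.89  1.19  1.35 -1.21] g 0.008 tilt 50.1 z.ey 0.424 zz -0.005
-> (-5, 30, 28, 50, 25) [ 27.8  33.3 -20.7] [0.1 0.3 0.1]
```

View pics/w7.png

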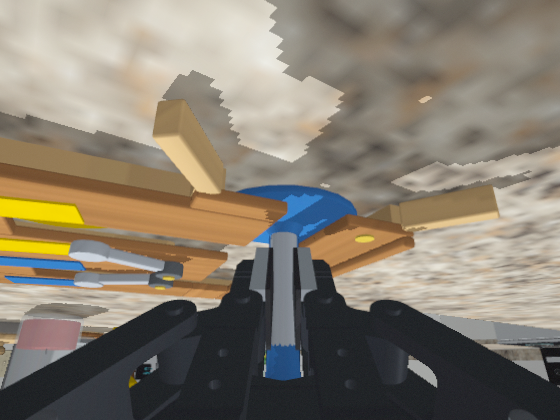

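{"api": "drive_tool", "payload": {"series": [[5, 6, -4, 0, 0, 0, 8], [10, 12, -8, 0, 0, 0, 8], [15, 18, -11, 0, 0, 0, 8], [20, 24, -15, 0, 0, 0, 8], [25, 30, -19, 0, 0, 0, 8]]}}

```text
clock: 6.9
tcp_pos: [0.5485, 0.1699, 0.0281]
orientation: [-1.774, 0.097, -1.415]
contact_force: [-0.9, 2.5, 0.4]
grip_width: 0.0078
```

```bash
python3 - <<'E'
from h import *
stt(); go(-5,-10,28,50,25)
E
```

```text
t 6.9 rackpos [-5.5 31.9 28.1] F [-0.9  2.5  0.4] q [-0.51  0.82 -0.45  1.96  1.23  1.3  -1.22] g 0.0078 tilt 50.1 z.ey 0.423 zz -0.006
-> (-5, -10, 28, 50, 25) [ 24.3  29.4 -17.2] [0.2 0.3 0.1]
```

{"api": "drive_tool", "payload": {"series": [[5, 6, -3, 0, 0, 0, 8], [10, 12, -7, 0, 0, 0, 8], [15, 18, -10, 0, 0, 0, 8], [20, 24, -14, 0, 0, 0, 8], [24, 29, -17, 0, 0, 0, 8]]}}

```text
clock: 7.4
tcp_pos: [0.5553, 0.1282, 0.0281]
orientation: [-1.774, 0.097, -1.415]
contact_force: [-0.3, 2.1, -0.1]
grip_width: 0.0076
```

```bash
python3 - <<'E'
from h import *
stt(); go(-5,-31,28,50,25);grab('wrist','w8.png')
E
```

```text
t 7.4 rackpos [ -5.1 -10.4  28.1] F [-0.3  2.1 -0.1] q [-0.46  0.8  -0.43  2.01  1.28  1.26 -1.23] g 0.0076 tilt 50.2 z.ey 0.422 zz -0.007
-> (-5, -31, 28, 50, 25) [11.9 14.4 -8.6] [0.3 0.3 0.2]
```

View pics/w8.png

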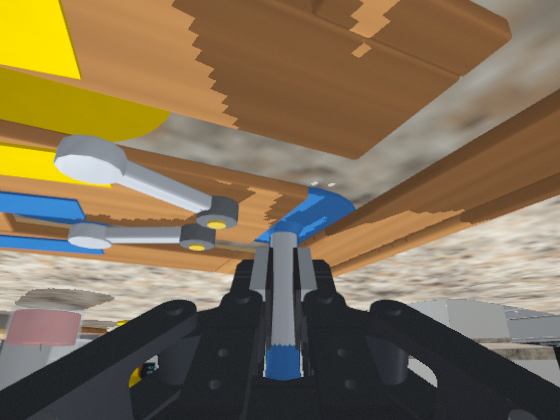

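{"api": "drive_tool", "payload": {"series": [[4, 5, -3, 0, 0, 0, 8], [8, 10, -6, 0, 0, 0, 8], [12, 14, -9, 0, 0, 0, 8], [12, 15, -9, 0, 0, 0, 8]]}}

```text
clock: 7.85
tcp_pos: [0.5584, 0.1045, 0.0281]
orientation: [-1.777, 0.097, -1.418]
contact_force: [-1.1, 1.1, 0.8]
grip_width: 0.0082
```

```bash
python3 - <<'E'
from h import *
stt(); d=grab('wrist','w9.png'); import pickle; pickle.dump(d,open('w9.pkl','wb')); grab('top','t9.png'); s=grab('side','s9.png')
im=cv2.imread('pics/t9.png')[160:265,80:260]; cv2.imwrite('pics/t9z.png',cv2.resize(im,None,fx=4.4,fy=4.4))
E
```

```text
t 7.85 rackpos [ -5.5 -34.4  28.1] F [-1.1  1.1  0.8] q [-0.43  0.79 -0.42  2.04  1.3   1.24 -1.23] g 0.0082 tilt 50.3 z.ey 0.42 zz -0.008
```

View pics/w9.png

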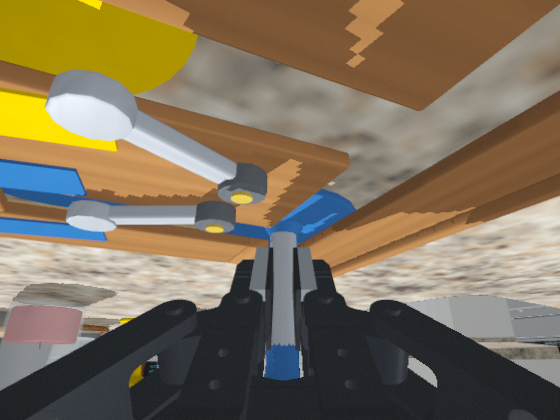

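View pics/t9z.png

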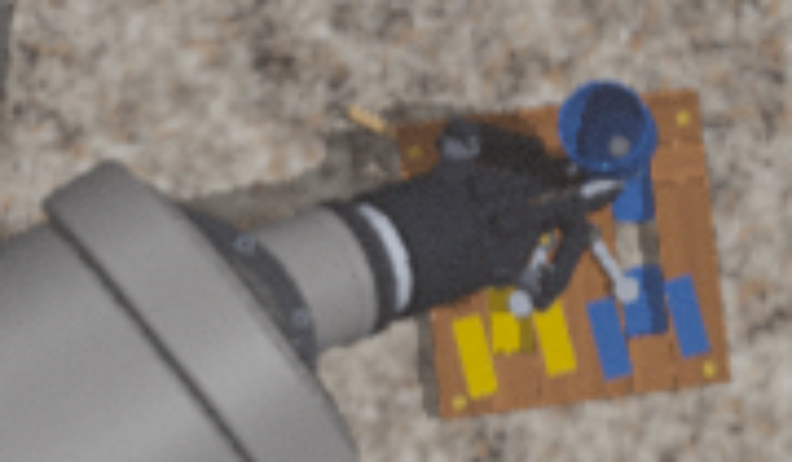

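View pics/s9.png

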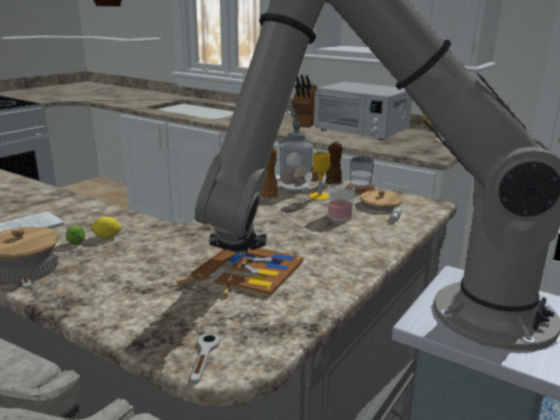

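{"api": "drive_tool", "payload": {"series": [[0, -12, 0, 0, 0, 0, 8], [0, -28, 0, 0, 0, 0, 8], [0, -45, 0, 0, 0, 0, 0], [0, -60, 0, 0, 0, 0, 0], [0, -62, 0, 0, 0, 0, 0]]}}

```text
clock: 8.5
tcp_pos: [0.5319, 0.1484, 0.0691]
orientation: [-1.773, 0.095, -1.415]
contact_force: [0.2, -0.6, -0.4]
grip_width: -0.0001
```

```bash
python3 - <<'E'
from h import *
stt(); go(26,12,70,60,0);grab('wrist','w10.png')
E
```

```text
t 8.5 rackpos [-25.1  13.   69.1] F [ 0.2 -0.6 -0.4] q [-0.48  0.72 -0.47  2.03  1.2   1.31 -1.2 ] g -0.0001 tilt 50.2 z.ey 0.423 zz -0.005
-> (26, 12, 70, 60, 0) [15.3 16.6 45.9] [-20.4  14.6  -9.6]
```

View pics/w10.png

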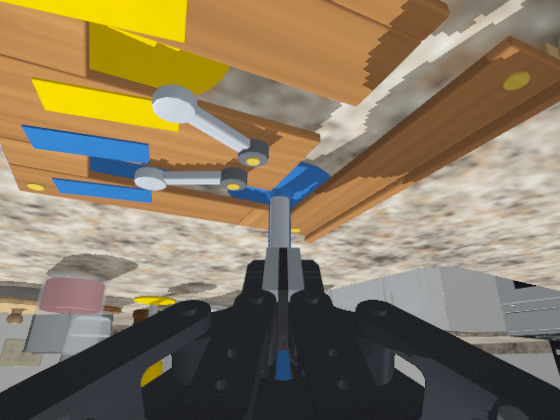

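{"api": "drive_tool", "payload": {"series": [[4, 4, 11, -5, 4, -2, 0], [8, 8, 23, -10, 7, -5, 0], [12, 12, 34, -15, 11, -7, 0], [15, 17, 46, -20, 15, -10, 0], [15, 17, 46, -20, 15, -10, 0]]}}

```text
clock: 9.05
tcp_pos: [0.5853, 0.1532, 0.0675]
orientation: [-1.899, 0.355, -1.851]
contact_force: [0.8, 0.1, 0.0]
grip_width: -0.0002
```

```bash
python3 - <<'E'
from h import *
stt(); go(28,-54,33,60,0);grab('wrist','w11.png')
E
```

```text
t 9.05 rackpos [28.4  9.8 67.5] F [0.8 0.1 0. ] q [-0.54  0.93 -0.34  1.62  0.98  1.62 -1.22] g -0.0002 tilt 60.4 z.ey -0.004 zz 0.013
-> (28, -54, 33, 60, 0) [ 1.4 72.5 -0.6] [-0.1 -0.8  0.4]
```

View pics/w11.png

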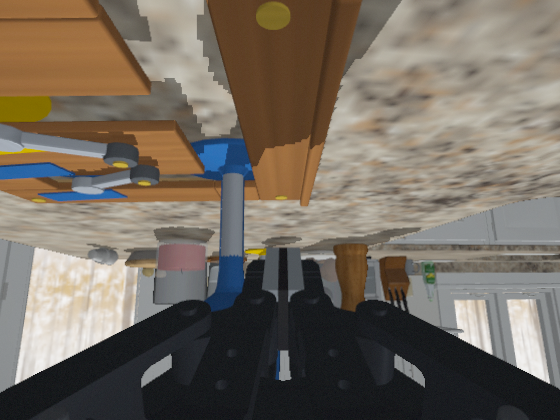

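{"api": "drive_tool", "payload": {"series": [[0, 18, 0, 0, 0, 0, 0], [0, 36, 0, 0, 0, 0, 0], [1, 54, 0, 0, -1, 0, 0], [1, 68, 0, 0, -1, 0, 0], [1, 72, 0, 0, -1, 0, 0]]}}

```text
clock: 9.6
tcp_pos: [0.5933, 0.0873, 0.0326]
orientation: [-1.918, 0.348, -1.83]
contact_force: [0.5, 0.1, 0.4]
grip_width: 0.0002
```

```bash
python3 - <<'E'
from h import *
stt(); go(20,-54,33,60,0);go(-77,-54,33,60,0);grab('wrist','w12.png');grab('top','t12.png');im=cv2.imread('pics/t12.png')[140:265,80:300]; cv2.imwrite('pics/t12z.png',cv2.resize(im,None,fx=3.6,fy=3.6))
E
```

```text
t 9.6 rackpos [ 26.4 -56.5  32.6] F [0.5 0.1 0.4] q [-0.47  0.95 -0.31  1.7   1.04  1.53 -1.23] g 0.0002 tilt 60.5 z.ey 0.005 zz -0.006
-> (20, -54, 33, 60, 0) [-0.9 -2.4 -6.4] [-0.1  0.4  0.5]
-> (-77, -54, 33, 60, 0) [  -1.7   -2.6 -103.4] [-0.1  0.4  0.5]
```

View pics/w12.png

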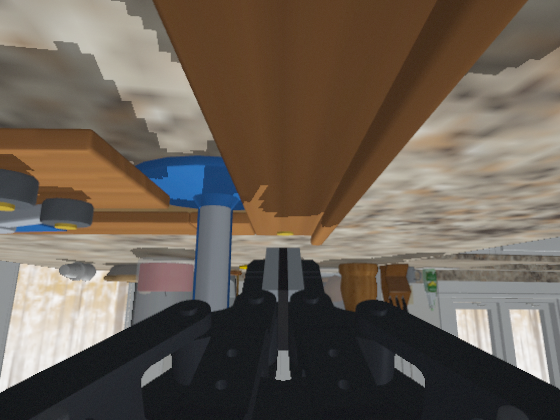

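View pics/t12z.png

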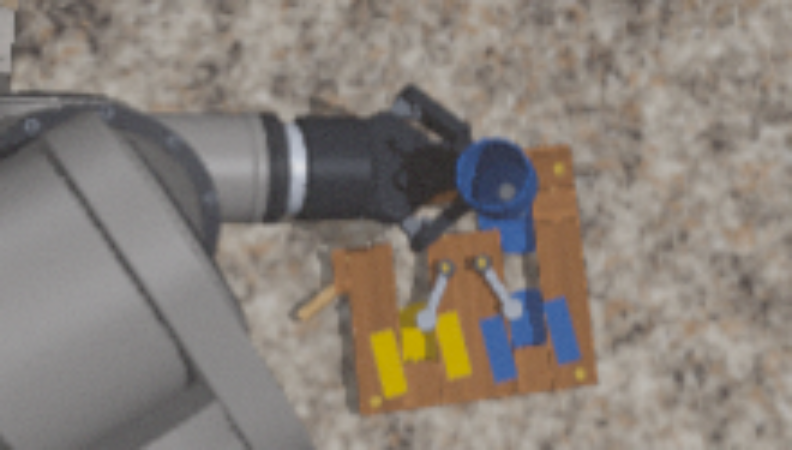

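{"api": "drive_tool", "payload": {"series": [[0, 0, -3, 0, 0, 0, 0], [0, 0, -6, 0, 0, 0, 0], [0, 0, -9, 0, 0, 0, 0], [0, 0, -12, 0, 0, 0, 0], [0, 0, -15, 0, 0, 0, 0]]}}

```text
clock: 10.2
tcp_pos: [0.5791, 0.0883, 0.0334]
orientation: [-1.914, 0.347, -1.829]
contact_force: [2.9, 2.1, 1.8]
grip_width: -0.0003
```

```bash
python3 - <<'E'
from h import *
stt(); go(-77,-54,33,60,0);grab('wrist','w13.png')
E
```

```text
t 10.2 rackpos [ 12.5 -53.5  33.4] F [2.9 2.1 1.8] q [-0.47  0.94 -0.32  1.73  1.04  1.52 -1.26] g -0.0003 tilt 60.4 z.ey 0.008 zz -0.003
-> (-77, -54, 33, 60, 0) [ -0.7   0.2 -89.5] [-0.3  0.4  0.4]
```

View pics/w13.png

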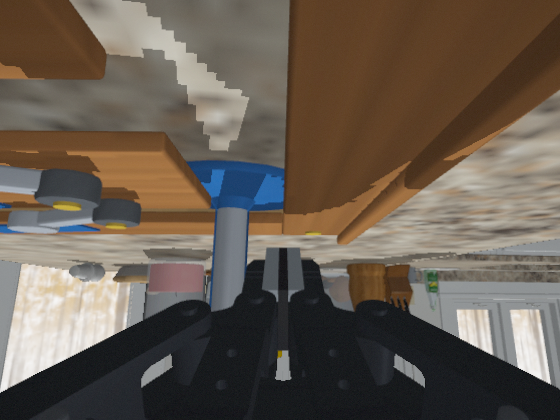

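{"api": "drive_tool", "payload": {"series": [[0, 0, -6, 0, 0, 0, 0], [0, 0, -12, 0, 0, 0, 0], [0, 0, -18, 0, 0, 0, 0], [0, 0, -24, 0, 0, 0, 0], [0, 0, -30, 0, 0, 0, 0]]}}

```text
clock: 10.75
tcp_pos: [0.5507, 0.0847, 0.0339]
orientation: [-1.909, 0.344, -1.828]
contact_force: [18.8, 7.9, 3.7]
grip_width: -0.0001
```

```bash
python3 - <<'E'
from h import *
stt(); go(-77,-54,33,60,0);grab('wrist','w14.png')
E
```

```text
t 10.75 rackpos [-16.1 -52.8  33.9] F [18.8  7.9  3.7] q [-0.48  0.92 -0.33  1.8   1.03  1.51 -1.31] g -0.0001 tilt 60.3 z.ey 0.012 zz -0.0
-> (-77, -54, 33, 60, 0) [ -0.5   0.9 -60.9] [-0.6  0.3  0.3]
```

View pics/w14.png

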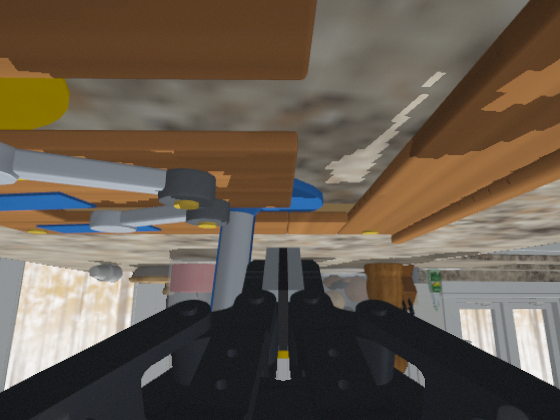

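{"api": "drive_tool", "payload": {"series": [[0, 0, 3, 0, 0, 0, 0], [0, 0, 6, 0, 0, 0, 0], [0, 0, 8, 0, 0, 0, 0], [0, 0, 8, 0, 0, 0, 0]]}}

```text
clock: 11.2
tcp_pos: [0.5583, 0.0855, 0.0337]
orientation: [-1.909, 0.344, -1.828]
contact_force: [-0.2, 0.3, 0.1]
grip_width: -0.0001
```

```bash
python3 - <<'E'
from h import *
stt(); d=grab('wrist','w15.png');grab('top','t15.png');im=cv2.imread('pics/t15.png')[140:265,80:300]; cv2.imwrite('pics/t15z.png',cv2.resize(im,None,fx=3.6,fy=3.6))
s=grab('side','s15.png'); cv2.imwrite('pics/s15z.png',cv2.resize(s['frame'][180:320,160:340],None,fx=4.2,fy=4.2))
import pickle; pickle.dump(d,open('w15.pkl','wb'))
E
```

```text
t 11.2 rackpos [ -8.5 -53.1  33.7] F [-0.2  0.3  0.1] q [-0.48  0.93 -0.33  1.78  1.03  1.51 -1.29] g -0.0001 tilt 60.3 z.ey 0.011 zz -0.0
```

View pics/w15.png

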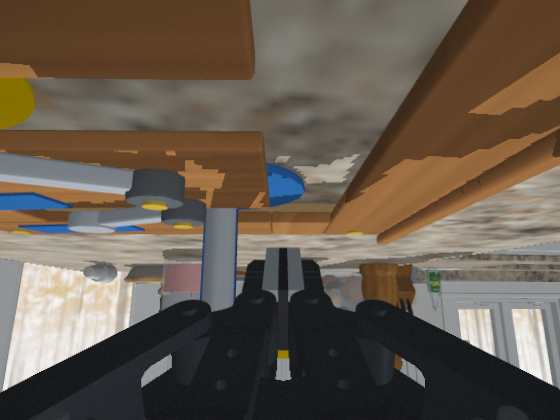

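View pics/t15z.png

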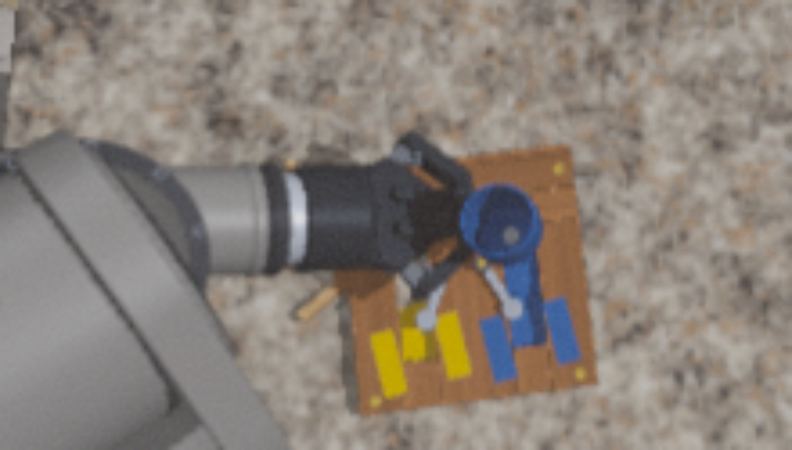

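View pics/s15z.png

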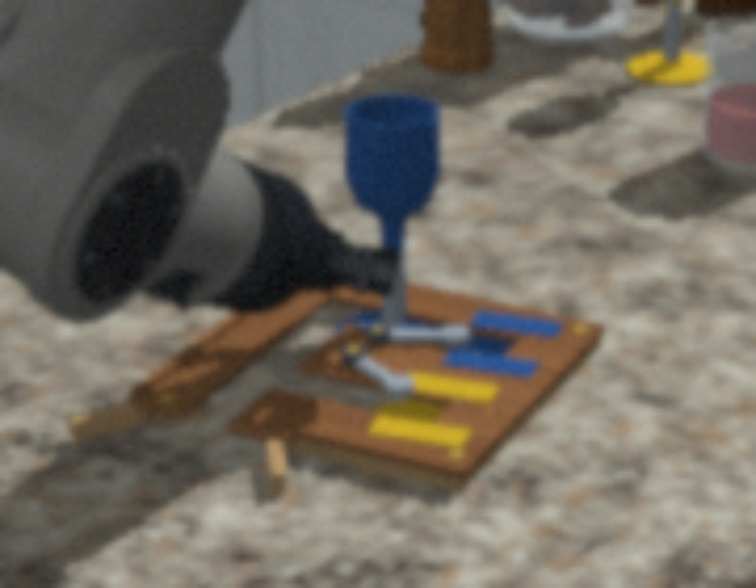

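```bash
python3 - <<'E'
from h import *
import pickle
d=pickle.load(open('w15.pkl','rb'))
for p in [(204,225),(237,225)]:
    for z in (20,25): print(p,z,toR(onz(d,p,z/1000)))
    c,v=ray(d,p); print('cam',toR(c), v@ex,v@ey,v[2])
    # at y=-43
    t=(-43-toR(c)[1])/1000/(v@ey); print('at y-43',toR(c+v*t))
for z in (14,):
    for p in [(267,132),(272,208)]: print(p,toR(onz(d,p,.014)))
go(-8,-51,26,60,0)
E
```

```text
(204, 225) 20 [-36.6 -29.6  20. ]
(204, 225) 25 [-31.   -1.4  25. ]
cam [ -9.8 104.7  43.8] -0.1974614421167899 -0.9888606812763254 -0.17502683276835349
at y-43 [-39.3 -43.   17.6]
(237, 225) 20 [-24.8 -29.5  20. ]
(237, 225) 25 [-21.6  -1.3  25. ]
cam [ -9.8 104.7  43.8] -0.11015865083624993 -0.9879170513799505 -0.17496719941523747
at y-43 [-26.3 -43.   17.6]
(267, 132) [-12.  38.  14.]
(272, 208) [-12.2 -28.2  14. ]
-> (-8, -51, 26, 60, 0) [-7.6  2.3  0.4] [-0.6  0.3  0.3]
```

{"api": "drive_tool", "payload": {"series": [[0, -14, 3, 0, 0, 0, 0], [0, -30, 3, 0, 0, 0, 0], [0, -50, 3, 0, 0, 0, 30], [0, -72, 0, 0, 0, 0, 30], [0, -74, -6, 0, 0, 0, 30]]}}

```text
clock: 11.85
tcp_pos: [0.5418, 0.1536, 0.0717]
orientation: [-1.902, 0.343, -1.824]
contact_force: [0.1, -0.0, -0.4]
grip_width: 0.03
```

```bash
python3 - <<'E'
from h import *
stt(); go(-33,14,63,60,0); d=grab('wrist','w16.png')
E
```

```text
t 11.85 rackpos [-14.6  16.7  71.7] F [ 0.1 -0.  -0.4] q [-0.55  0.89 -0.37  1.72  0.95  1.6  -1.27] g 0.03 tilt 60.0 z.ey 0.016 zz 0.003
-> (-33, 14, 63, 60, 0) [ -6.3   6.4 -18.5] [-0.9  0.3  0. ]
```

View pics/w16.png

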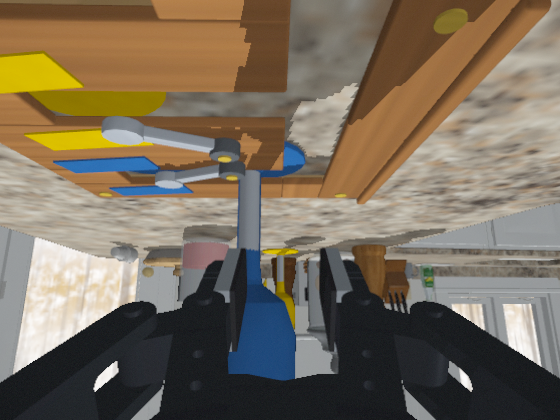

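{"api": "drive_tool", "payload": {"series": [[-3, 3, -9, 0, 0, 0, 30], [-6, 6, -18, -1, 0, 0, 30], [-6, 6, -18, -1, 0, 0, 30]]}}

```text
clock: 12.2
tcp_pos: [0.5219, 0.1452, 0.0621]
orientation: [-1.922, 0.359, -1.826]
contact_force: [-0.9, -0.5, -1.1]
grip_width: 0.0298
```

```bash
python3 - <<'E'
from h import *
stt(); go(-33,-49,26,60,0); d=grab('wrist','w17.png')
E
```

```text
t 12.2 rackpos [-35.6  11.3  62.1] F [-0.9 -0.5 -1.1] q [-0.55  0.9  -0.37  1.75  0.94  1.59 -1.31] g 0.0298 tilt 60.2 z.ey -0.0 zz -0.011
-> (-33, -49, 26, 60, 0) [-1.3 70.3  3. ] [0.3 0.5 0.2]
```

View pics/w17.png

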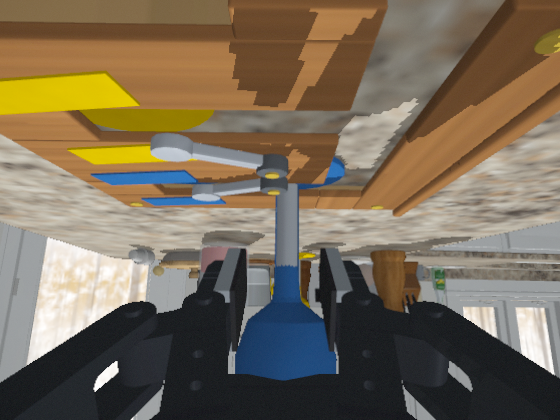

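{"api": "drive_tool", "payload": {"series": [[0, 18, 1, 0, 0, 0, 30], [0, 36, 2, 0, 0, 0, 30], [-1, 54, 3, 0, 0, 0, 30], [-1, 66, 3, 0, 0, 0, 30], [-1, 70, 3, 0, 0, 0, 30]]}}

```text
clock: 12.75
tcp_pos: [0.5341, 0.0834, 0.026]
orientation: [-1.923, 0.36, -1.829]
contact_force: [-0.1, -1.0, 0.3]
grip_width: 0.0302
```

```bash
python3 - <<'E'
from h import *
stt(); go(-65,-50,26,60,0); d=grab('wrist','w18.png')
E
```

```text
t 12.75 rackpos [-32.7 -51.6  26. ] F [-0.1 -1.   0.3] q [-0.49  0.93 -0.34  1.82  1.01  1.5  -1.33] g 0.0302 tilt 60.3 z.ey -0.003 zz -0.011
-> (-65, -50, 26, 60, 0) [ -1.   -1.1 -32.3] [0.4 0.5 0.3]
```

View pics/w18.png

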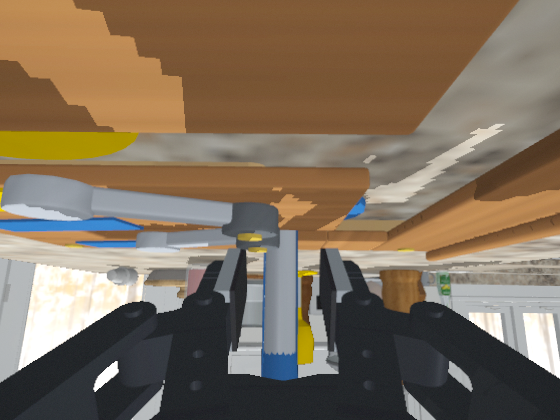

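{"api": "drive_tool", "payload": {"series": [[0, 0, -4, 0, 0, 0, 30], [0, 0, -8, 0, 0, 0, 30], [0, 0, -12, 0, 0, 0, 30], [0, 0, -16, 0, 0, 0, 30], [0, 0, -20, 0, 0, 0, 30]]}}

```text
clock: 13.3
tcp_pos: [0.5143, 0.0816, 0.0264]
orientation: [-1.921, 0.359, -1.828]
contact_force: [2.6, -0.2, -0.4]
grip_width: 0.0299
```

```bash
python3 - <<'E'
from h import *
stt(); go(-65,-51,26,60,0); d=grab('wrist','w19.png')
E
```

```text
t 13.3 rackpos [-52.6 -50.4  26.4] F [ 2.6 -0.2 -0.4] q [-0.5   0.92 -0.35  1.86  1.    1.49 -1.37] g 0.0299 tilt 60.3 z.ey -0.001 zz -0.01
-> (-65, -51, 26, 60, 0) [ -0.1   0.8 -12.4] [0.4 0.5 0.3]
```

View pics/w19.png

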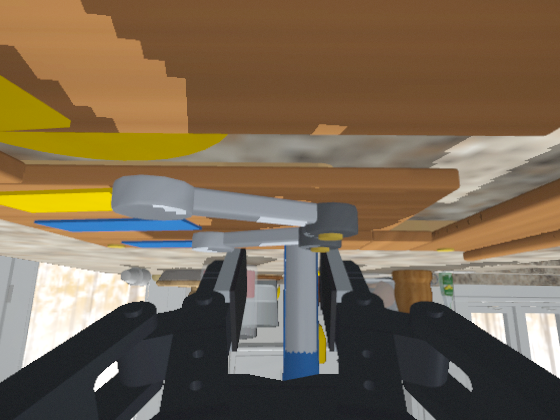

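{"api": "drive_tool", "payload": {"series": [[0, 0, -4, 0, 0, 0, 30], [0, 0, -8, 0, 0, 0, 30], [0, 1, -12, 0, 0, 0, 30], [0, 1, -16, 0, 0, 0, 30], [0, 1, -20, 0, 0, 0, 30]]}}

```text
clock: 13.85
tcp_pos: [0.4937, 0.078, 0.0261]
orientation: [-1.922, 0.359, -1.827]
contact_force: [2.8, 1.9, 0.4]
grip_width: 0.03
```

```bash
python3 - <<'E'
from h import *
stt(); go(-107,-51,26,60,0); d=grab('wrist','w20.png')
E
```

```text
t 13.85 rackpos [-73.4 -50.9  26.1] F [2.8 1.9 0.4] q [-0.5   0.91 -0.36  1.9   0.99  1.48 -1.4 ] g 0.03 tilt 60.2 z.ey -0.001 zz -0.011
-> (-107, -51, 26, 60, 0) [ -0.3   0.3 -33.5] [0.3 0.5 0.2]
```

View pics/w20.png

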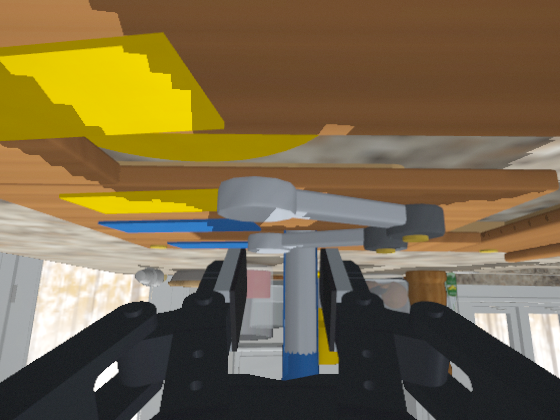

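{"api": "drive_tool", "payload": {"series": [[0, 0, -3, 0, 0, 0, 30], [0, 0, -5, 0, 0, 0, 30], [0, 0, -8, 0, 0, 0, 30], [0, 0, -10, 0, 0, 0, 30]]}}

```text
clock: 14.3
tcp_pos: [0.4834, 0.0772, 0.0261]
orientation: [-1.921, 0.359, -1.825]
contact_force: [4.8, 3.8, 1.5]
grip_width: 0.0298
```

```bash
python3 - <<'E'
from h import *
stt(); d=grab('wrist','w21.png')
E
```

```text
t 14.3 rackpos [-83.8 -50.1  26.1] F [4.8 3.8 1.5] q [-0.51  0.9  -0.36  1.92  0.98  1.48 -1.42] g 0.0298 tilt 60.2 z.ey 0.0 zz -0.011
```

View pics/w21.png

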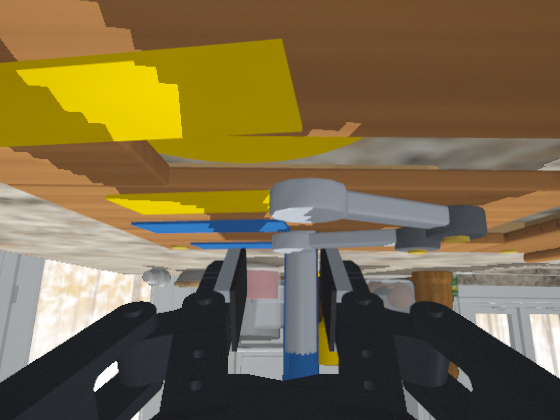

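{"api": "drive_tool", "payload": {"series": [[0, 0, -3, 0, 0, 0, 30], [0, 0, -5, 0, 0, 0, 30], [0, 0, -8, 0, 0, 0, 30], [0, 0, -10, 0, 0, 0, 30]]}}

```text
clock: 14.75
tcp_pos: [0.473, 0.0751, 0.0264]
orientation: [-1.922, 0.358, -1.826]
contact_force: [3.7, -0.2, 2.4]
grip_width: 0.0302
```

```bash
python3 - <<'E'
from h import *
stt(); d=grab('wrist','w22.png')
E
```

```text
t 14.75 rackpos [-94.4 -50.6  26.4] F [ 3.7 -0.2  2.4] q [-0.51  0.9  -0.37  1.95  0.98  1.47 -1.44] g 0.0302 tilt 60.3 z.ey 0.0 zz -0.011
```

View pics/w22.png

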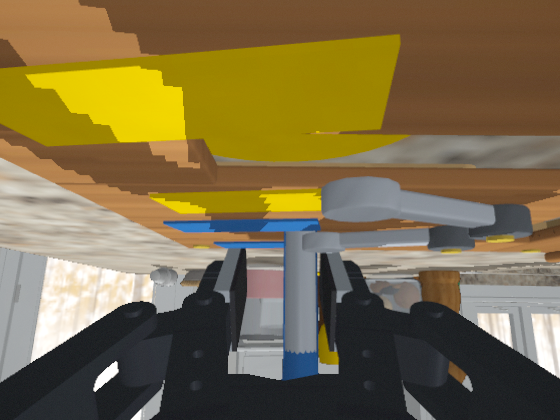

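{"api": "drive_tool", "payload": {"series": [[0, 0, -3, 0, 0, 0, 30], [0, 0, -6, 0, 0, 0, 30], [0, 0, -9, 0, 0, 0, 30], [0, 0, -11, 0, 0, 0, 30]]}}

```text
clock: 15.2
tcp_pos: [0.4614, 0.0733, 0.0266]
orientation: [-1.923, 0.358, -1.826]
contact_force: [4.4, 2.1, 2.0]
grip_width: 0.03
```

```bash
python3 - <<'E'
from h import *
stt(); d=grab('wrist','w23.png')
E
```

```text
t 15.2 rackpos [-106.1  -50.7   26.6] F [4.4 2.1 2. ] q [-0.52  0.89 -0.38  1.97  0.97  1.47 -1.46] g 0.03 tilt 60.3 z.ey 0.0 zz -0.012
```

View pics/w23.png

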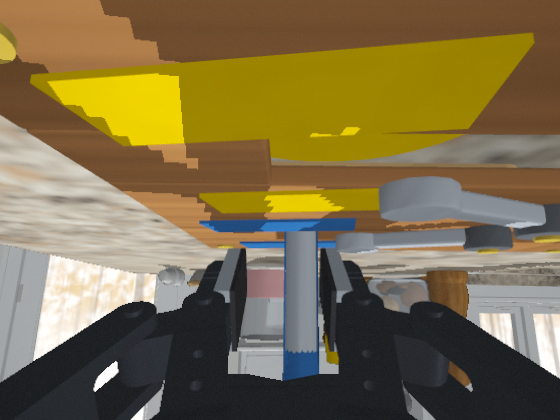

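{"api": "drive_tool", "payload": {"series": [[0, 0, 4, 0, 0, 0, 30], [0, 0, 8, 0, 0, 0, 30], [0, 0, 8, 0, 0, 0, 30]]}}

```text
clock: 15.55
tcp_pos: [0.4689, 0.0732, 0.0268]
orientation: [-1.926, 0.358, -1.827]
contact_force: [-2.4, -1.6, 3.3]
grip_width: 0.0297
```

```bash
python3 - <<'E'
from h import *
stt(); d=grab('wrist','w24.png')
import pickle; pickle.dump(d,open('w24.pkl','wb'))
E
```

```text
t 15.55 rackpos [-98.7 -51.9  26.8] F [-2.4 -1.6  3.3] q [-0.51  0.89 -0.37  1.95  0.97  1.47 -1.44] g 0.0297 tilt 60.4 z.ey -0.002 zz -0.013
```

View pics/w24.png

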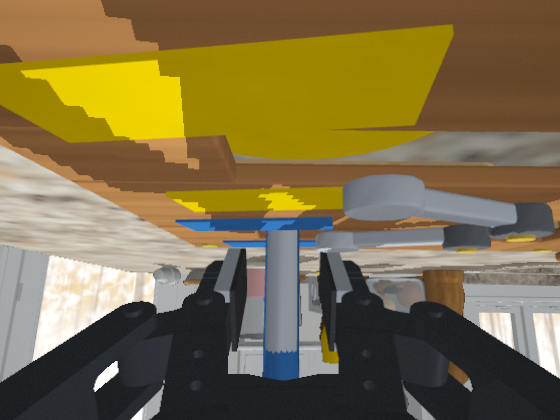

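{"api": "drive_tool", "payload": {"series": [[-3, -8, 1, 0, 0, 0, 30], [-3, -22, 1, 0, 0, 0, 30], [-3, -40, 1, 0, 0, 0, 30], [-3, -60, 1, 0, 0, 0, 30], [-3, -85, 1, 0, 0, 0, 30]]}}

```text
clock: 16.1
tcp_pos: [0.4589, 0.1503, 0.0669]
orientation: [-1.924, 0.358, -1.826]
contact_force: [0.3, 1.1, 0.2]
grip_width: 0.0298
```

```bash
python3 - <<'E'
from h import *
stt(); d=grab('wrist','w25.png'); go(-97,120,180,50,0)
E
```

```text
t 16.1 rackpos [-97.   25.9  66.9] F [0.3 1.1 0.2] q [-0.59  0.86 -0.42  1.86  0.88  1.59 -1.4 ] g 0.0298 tilt 60.3 z.ey -0.0 zz -0.013
-> (-97, 120, 180, 50, 0) [  52.5 -132.9   -1.6] [ 0.2  0.6 10. ]
```

View pics/w25.png

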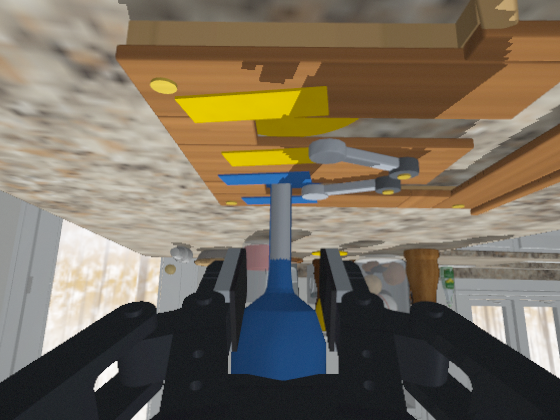

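Clear of the goblet; raise the hand away.

{"api": "drive_tool", "payload": {"series": [[10, -26, 0, 0, 0, 2, 30], [20, -53, 0, 0, 0, 4, 30], [31, -80, -1, 0, 0, 6, 30], [42, -106, -1, 0, 0, 8, 30], [52, -133, -2, 0, 0, 10, 30]]}}

```text
clock: 16.65
tcp_pos: [0.4439, 0.246, 0.1813]
orientation: [-1.823, 0.51, -1.705]
contact_force: [0.8, 0.0, 0.1]
grip_width: 0.03
```

```bash
python3 - <<'E'
from h import *
stt(); import pickle
for n in ['wrist','top','side']:
    d=grab(n,n+'26.png'); pickle.dump(d,open(n+'26.pkl','wb'))
for n,(a,b,c,e) in dict(top=(140,265,120,300),side=(180,320,180,340)).items():
    im=cv2.imread('pics/%s26.png'%n)[a:b,c:e]; cv2.imwrite('pics/%s26z.png'%n,cv2.resize(im,None,fx=4.2,fy=4.2,interpolation=cv2.INTER_CUBIC))
E
```

```text
t 16.65 rackpos [-97.6 122.7 181.3] F [0.8 0.  0.1] q [-0.6   0.67 -0.53  1.74  0.73  1.68 -1.26] g 0.03 tilt 49.8 z.ey 0.006 zz -0.01
```

View pics/top26z.png

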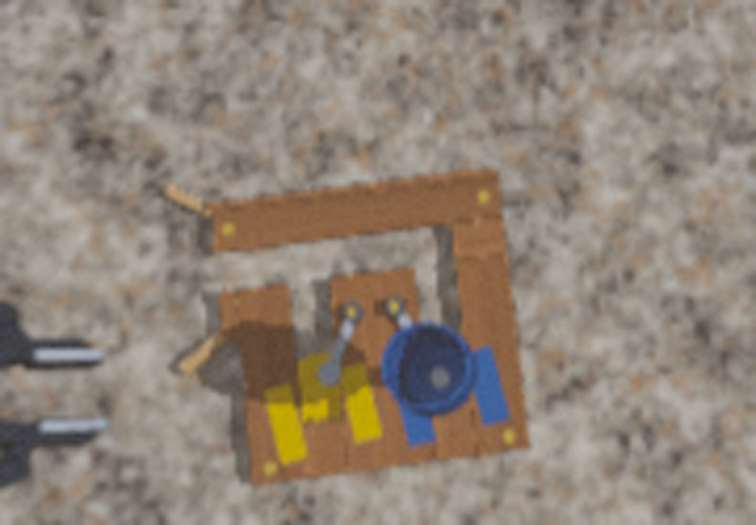

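View pics/side26z.png

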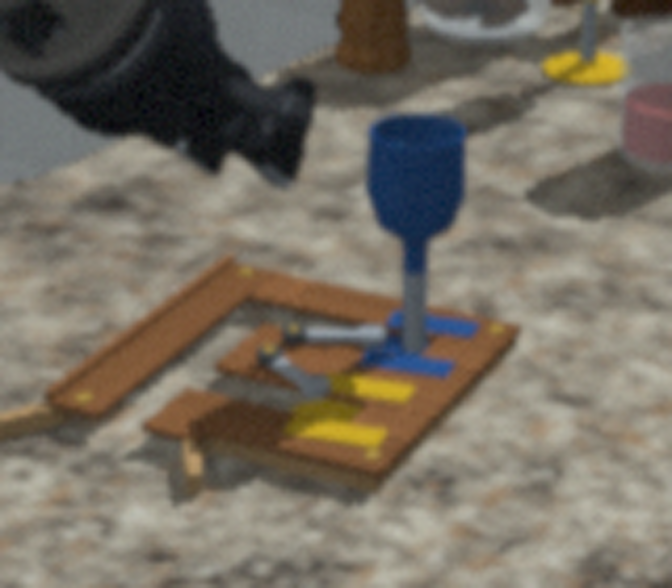

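View pics/wrist26.png

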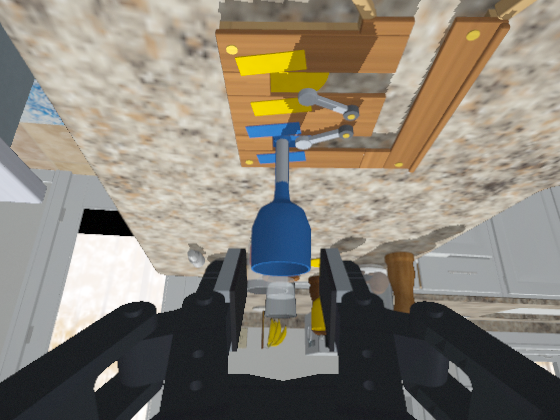

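```bash
python3 - <<'E'
from h import *
import pickle
d=pickle.load(open('wrist26.pkl','rb')); s=pickle.load(open('side26.pkl','rb')); t=pickle.load(open('top26.pkl','rb'))
print('stem@z12',toR(onz(d,(282,140),.012)))
print('stem side z12',toR(onz(s,((413)/4.2+180,350/4.2+180),.012)))
print('rim top',toR(onz(t,(429/4.2+120,369/4.2+140),.140)))
for n,p in dict(noseR=(304,144),pivR=(346,132),noseL=(308,97),pivL=(351,113)).items(): print(n,toR(onz(d,p,.021)))
im=d['frame'][60:180,200:440]; cv2.imwrite('pics/w26z.png',cv2.resize(im,None,fx=3.3,fy=3.3,interpolation=cv2.INTER_CUBIC))
for x,y in [(-98,-42),(-95,-42),(-88,-42)]: print(proj(s,W(x,y,12)),proj(d,W(x,y,12)))
E
```

```text
stem@z12 [-98.5 -39.8  12. ]
stem side z12 [-103.5  -35.3   12. ]
rim top [-104.4  -48.5  140. ]
noseR [-77.3 -32.6  21. ]
pivR [-40.2 -12.   21. ]
noseL [-78.   35.7  21. ]
pivL [-40.4  15.8  21. ]
[[277.44724952 261.65265639]] [[282.53669478 141.26397984]]
[[276.28640047 261.38736499]] [[285.55325098 141.2951499 ]]
[[273.58608054 260.77033998]] [[292.59182042 141.36743391]]
```

View pics/w26z.png

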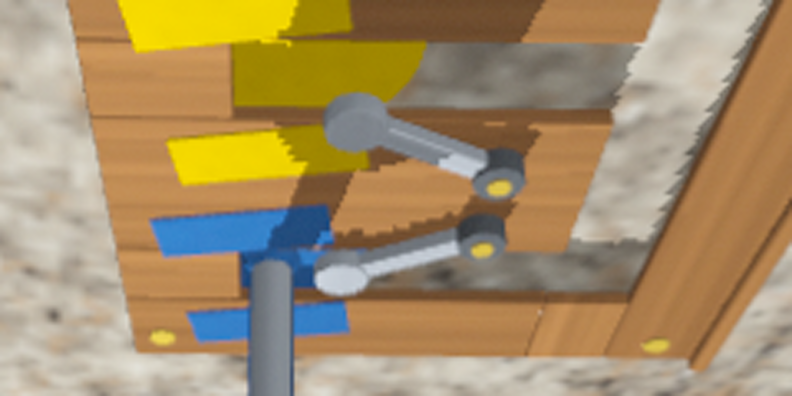

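```bash
python3 - <<'E'
from h import *
stt(); print(r.hand_in())
E
```

```text
t 16.8 rackpos [-97.  123.5 181.6] F [ 0.4 -0.7 -1.4] q [-0.6   0.67 -0.53  1.74  0.73  1.68 -1.26] g 0.0297 tilt 49.7 z.ey 0.006 zz -0.007
the job is handed in; nothing more can be done
None
```

The blue goblet is home in the blue (right) bay with the catch closed behind its stem. I handed the job in at 16.8 s, and no verdict came back.

**What I did:** I pushed the goblet down the lane with the tilted fingertips, nearly closed, against its stem. Then I set the fingers either side of the stem and pushed it past the catch to the end wall. After that I backed the hand off and raised it clear.

**Last checks:**
- **Position:** the wrist camera puts the stem at rack (-98, -40) mm, about 6 mm from the bay's centre at (-95, -42) at most.
- **Catches:** both noses are within about 3 mm of their closed positions: right (-77, -33) mm, left (-78, +36) mm.
- **Goblet and hand:** the goblet stands upright, and the force reading with the hand away was about 1.6 N, which is within the noise.

**What failed or disagreed:**
- My first push toward the robot, with the closed fingers too high on the stem, leaned the goblet about 0.09 rad and jammed it under the lips. The force reached about 20 N (limit 30 N), so I backed off and pushed lower, after which readings stayed under about 7 N.
- Coarser readings from the other two cameras differ. The side view gave the stem as (-103, -35) mm and the top view gave the rim centre as (-104, -48) mm, each about 11 mm from the bay's centre. I trusted the closer wrist view, which also fits the stop at x = -98 mm.
- I did not measure the yellow goblet, candle or dish again. The hand worked well away from them.

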